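# Close a pegged carving blank in the squeeze clamp and release it

## Task

Glue-up: use the bench clamp to press the two halves of the pegged carving blank together. Squeeze the clamp's trigger stroke by stroke until the jaw has closed the joint completely and bears firmly on the wood, but gently enough not to crush it, and let go of the trigger for a second or two so that the clamp holds the blank by itself. Then press the red release tab until the jaw has sprung all the way back, and leave the joined blank standing there; work only the trigger and the tab, not the blank or the jaw by hand, and leave the gouge, the mallet and the glue bottle alone.

Things in the scene. Friction and masses are not known exactly. Their poses are not given: they have to be found in the camera images.
- clamp: Bar clamp on its side, fixed on a plywood board (x -100 to 275, y +-60, top z 12 mm). Origin: on the bench under the black housing (x -55 to 50, y +-30, top z 85). x: the way the jaw advances; y: side of handle and trigger; z up. The fixed handle slab spans x -35 to -21, y 28 to 113, z 30 to 72; the orange trigger faces it on its +x side. 50 mm are free outside both.
- handle_mid (a point): Middle of the back face of the fixed handle, level with the trigger's roller: clamp frame (-35, 79, 51) mm. From here to the front of the trigger's roller it is 52 mm at rest, 34 mm fully squeezed; as the handle is fixed, only the trigger side moves.
- trigger_mid (a point): Axis of the round upright roller (radius 8, z 30 to 72 mm) where the trigger is squeezed, at z 51. Clamp frame (9, 78) mm at rest, (-9, 78) fully squeezed: squeeze it to clamp -x. Force at the roller, about: 3 to 9 N idle, 9 to 11 while the joint closes, then rising 1.5 N per mm; 14 to 16 N is a firm clamp, from 18 on the wood is crushed. Short drops: a pawl clicks over.
- trigger (a joint): Trigger angle, rad: 0 at rest, 0.367 fully squeezed (18 mm at the roller; there it meets a hard end); a spring returns it. It pushes the jaw on the squeeze only: jaw travel is 0.61 of the roller's, after lost motion of up to 4 mm of jaw travel. A full stroke walks the jaw 4 to 8 mm.
- jaw: Moving jaw: orange head with a black rubber pad (46 x 54 mm) on a steel ratchet bar. Origin: pad face centre when not compressed; starts at clamp frame (105, 0, 50) mm, advances to +x by up to 62. The pad is sprung, 4 N per mm. Trigger let go: the jaw falls back up to 2 mm (so squeeze to 10 to 17 N on the blank), then the ratchet holds. 1 N or more must remain; above 20 N the blank is crushed.
- tab_top (a point): Centre of the top of the red release tab (22 x 30 mm), 12 mm proud of the housing, at clamp frame (30, 0, 97) mm. Press it straight down.
- tab (a joint): How far the tab is pressed, m: 0 up, 0.007 bottomed; the ratchet lets go from about 0.004. It takes 4 to 16 N, more under load. Hold it down until a spring has taken the jaw back to its start (within 1 s).
- stop: Fixed end stop on the board: dark wood face 70 x 70 mm on a blue block. Origin: bottom centre of the face that looks at the jaw; axes as the clamp's. Its place along the board varies. When the joint is closed the jaw's origin is 90 mm or less from this face.
- blank: Blank of light wood standing loose on the board between jaw and stop: two halves, each 45 (x) x 60 x 55 (z) mm, on two dowels. Origin: bottom centre of the far half's joint face; that half extends 45 mm to +x, to the stop. It starts clear of jaw and stop, up to 4 degrees askew; the jaw pushes it to the stop, then closes the joint (about 7 N), which stays closed.
- near_half (a joint): Open gap of the blank's joint, m: 0 closed, up to 0.018. The near half slides on the dowels.
- gouge: Bystander: carving gouge lying on the bench, 230 mm long, wooden handle 24 mm thick. Origin: underside, at the ferrule.
- mallet: Bystander: round wooden carver's mallet standing on its head, 90 mm diameter, 245 mm tall. Origin: centre of its underside.
- glue: Bystander: white glue bottle, 56 mm diameter, 130 mm tall. Origin: centre of its underside.
Mind the look-alikes: they are no part of the job. Leave any black look-alike of the blank alone.

How it is judged:
By the outcome, as a careful person would: the job done as asked, in the order asked, and still so for the second after the job is handed in, with the robot touching nothing.
It also fails if it takes over 67 s, if anything falls off the work surface, if the arm or the gripper's body presses on something with over 40 N, if the wrist force passes 120 N, or if a joint passes its speed limit or range.

## Robot

A 6-joint arm with a two-finger parallel gripper is mounted at the origin on the work surface. World frame = base frame: x ahead of the robot, y to its left, z up, the work surface at z = 0. Lengths are in m, angles in degrees, forces in N, time in s.
With the tool pointing down it reaches from about 0.35 to 0.95 m from the base axis. Payload 17.4 kg.
Tool frame: the origin (TCP) lies on the centre line of the jaws, within the pads' length; the fingertips stand 17 mm ahead of it and the grasp point (between the pads) lies 2 mm behind it; z points along the fingers, y is the direction in which the jaws open and shut (so a half turn about z gives the same grasp; the last joint's range is limited). The gripper opens to 93 mm and grips with 3 to 60 N. Pads are 15 mm wide; open, the fingers measure 128 mm over their backs; the gripper's body (75 mm by 188 mm) begins 65 mm behind the grasp point.
Start: joints at [-73.041, 6.646, 82.598, -0, 90.757, -2.166], TCP at [0.221, -0.638, 0.236] pointing down, gripper open.
Joint ranges: [-162.19, 162.19], [-47.58, 125.68], [4.15, 143.07], [-65.23, 245.23], [0.69, 171.88], [-170.13, 170.13]. Speed limits (degrees/s): [108.29, 108.29, 127.2, 180, 180, 180].

## Interface

Orientations are given as [roll, pitch, yaw] about the fixed x, y, z axes, in that order (R = Rz(yaw) Ry(pitch) Rx(roll)).
In Python, from bench import arm gives the robot as it stands. The module is installed in compiled form; this text tells all that it offers.
- The arm moves only by the shell command python3 -m jog 'ROWS' [FORCE]. ROWS is JSON, a list of rows, each an object of numbers: "x", "y", "z": the shift along the tool's x, y, z in cm; "ax", "ay", "az": the turn, a rotation vector about the tool's x, y, z in degrees; "gripper": the finger opening in cm, from 0 to 9.3. In form: [{"x": .., "y": .., "z": .., "ax": .., "ay": .., "az": .., "gripper": ..}, ...]. A call has 1 to 20 rows; each row shifts and turns the commanded pose from where the row before left it, along the tool's axes as they then stand; what a row does not reach is not made up. A row lasts 1/8 s, in which the tool goes at most 62.5 mm and 10.7 degrees, less where a joint would pass 70% of its speed; a pose out of reach is approached as far as the arm can. A call is refused whole if a number of a shift passes 6.25 or a number of a turn 10.7, either way. A call with a gripper value outside its range is refused whole. The fingers move at their own pace and stop on an object; FORCE is the grip in N (left out, the last holds). Time passes only in rows, so rows that do not move let the fingers close. It gives the time, the measured TCP pose, the force and the opening at its end, in the units of the state.
- arm.get_obs(): the state, without advancing time (a new reading comes with each control period).
- arm.camera(name): name is "side" or "top" or "wrist"; returns a dict with "frame" (420x560x3 uint8, blue, green, red), "range_z" (420x560 float32, m along the optical axis (not along the pixel's ray), 0 where there is no reading), "intrinsics" (3x3 intrinsics, pixels), "dist" ([k1, k2, p1, p2, k3] as OpenCV has them; the pictures are not rectified), "eye" and "orientation" of the camera in the world; the wrist camera has in their place "mount" (4x4, takes a point from camera to tool coordinates, whose origin is the TCP and whose axes are the flange's). Camera axes: x right, y up, looking along -z (the intrinsics and any distortion apply to the point x, -y, -z); pixel columns grow to the right and rows downward; lengths in m; the calibration is good to about 2 mm. A picture is of the moment at which its call begins: read the wrist's pose just before it.
- arm.job_done(): hands the job in, once; it reports no verdict.
The state is a dict: "clock": time; "qpos": joint angles; "dq": joint speeds; "joint_torque": joint torques, N m; "tcp_pos": TCP position; "ee_rot": TCP orientation; "force": force on the tool from outside, world axes, zero at the start; "ft_torque": the same for the moment, N m; "finger_gap": finger opening in m.
Only numpy, scipy, OpenCV 4.12 (cv2) and the standard library are available. Lean on these libraries where they do the work, as an engineer would, in place of code of your own. Each camera call takes 0.05 s, during which the arm holds its last target. There are 200 camera calls.

## Working session

There is one attempt and no reset: what is moved stays moved. The work goes in short steps, Python scripts to look and compute and a shell command to move; the robot and the scene stay as the last step left them, time stands still between calls to the robot, and variables do not carry over. Pictures are saved under pics/ and viewed, about 8 in all and at most 12, crops included, and the job is handed in when it is done.

```bash
mkdir -p pics; cat > h.py <<'E'
import numpy as np, cv2, json
from bench import arm
from scipy.spatial.transform import Rotation as R
def snap(name,fn):
    o=arm.get_obs(); c=arm.camera(name); cv2.imwrite('pics/'+fn,c['frame'])
    d={k:np.array(v) for k,v in c.items()}
    d['tcp']=np.array(o['tcp_pos']);d['rot']=np.array(o['ee_rot'])
    np.savez('pics/'+fn+'.npz',**d); return d
def world(d,u,v,z=None):
    """pixel -> world by range image (or plane z)"""
    K=d['intrinsics']; p=cv2.undistortPoints(np.array([[[u,v]]],float),K,d['dist'])[0,0]
    ray=np.array([p[0],-p[1],-1.])
    if 'mount' in d:
        T=np.eye(4);T[:3,:3]=R.from_euler('xyz',d['rot'],degrees=True).as_matrix();T[:3,3]=d['tcp'];T=T@d['mount']; A=T[:3,:3];e=T[:3,3]
    else:
        A=d['orientation']
        A=A if A.shape==(3,3) else R.from_euler('xyz',A,degrees=True).as_matrix(); e=d['eye']
    if z is None:
        s=d['range_z'][int(round(v)),int(round(u))]
    else: s=(z-e[2])/(A@ray)[2]
    return e+A@ray*s
E
python3 - <<'E'
from h import *
print(arm.get_obs())
for n in ('top','side'):
    d=snap(n,n+'1.png'); print(n,d['eye'],d['orientation'],d['intrinsics'][0,0])
E
```

```text
{'clock': 0.0, 'qpos': array([-7.30410607e+01,  6.67608700e+00,  8.26351178e+01,  1.69333339e-03,
        9.07564667e+01, -2.16572667e+00]), 'dq': array([ 0.08603525,  0.05067229, -0.00062232, -0.05346823,  0.04067047,
        0.08404481]), 'joint_torque': array([-4.80651725e-04, -7.21271181e+01, -6.22612309e+01,  7.79069960e-02,
        2.38047674e-02, -1.24044295e-04]), 'tcp_pos': array([ 0.22109482, -0.6375749 ,  0.23488888]), 'ee_rot': array([-1.79932441e+02, -4.24931130e-03,  1.91246848e+01]), 'force': array([-0.40877519,  0.66542713,  0.03784557]), 'ft_torque': array([0.00428732, 0.00421637, 0.03345746]), 'finger_gap': 0.09299855610052109}
top [0.4055146  0.06984468 1.26379983] [  9.25020679  -0.77010784 -90.22215458] 541.6271026914262
side [-0.0616038   0.64586012  0.74231458] [  52.65149162    1.32202852 -134.47284803] 487.2574944303687
```

View pics/top1.png

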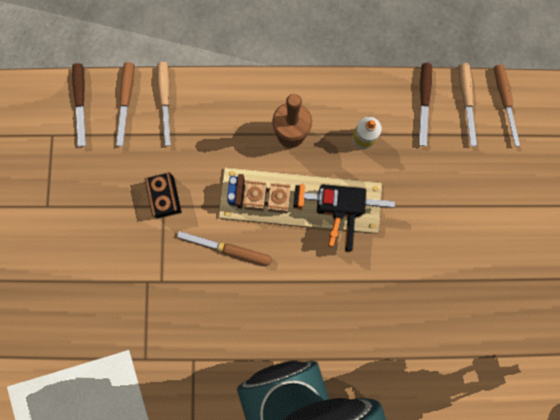

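View pics/side1.png

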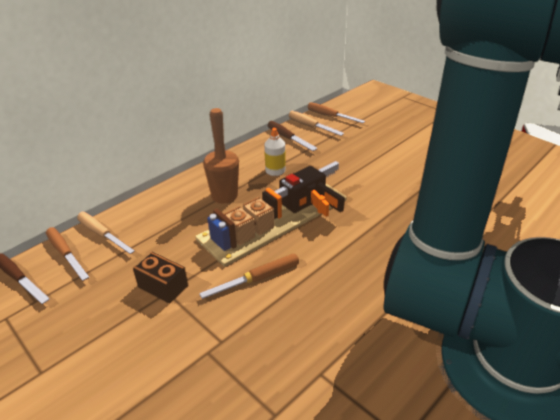

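The top picture shows the clamp housing at (342,200), the red tab at (329,197), the handle running down to (350,248), the trigger roller near (334,242) and the blank at (268,195). The bystander gouge is at (225,250). Next I'll take an enlarged crop.

```bash
python3 - <<'E'
from h import *
f=cv2.imread('pics/top1.png')[160:260,210:400]
cv2.imwrite('pics/crop1.png',cv2.resize(f,None,fx=4.2,fy=4.2,interpolation=cv2.INTER_CUBIC))
E
```

```text
(no output)
```

View pics/crop1.png

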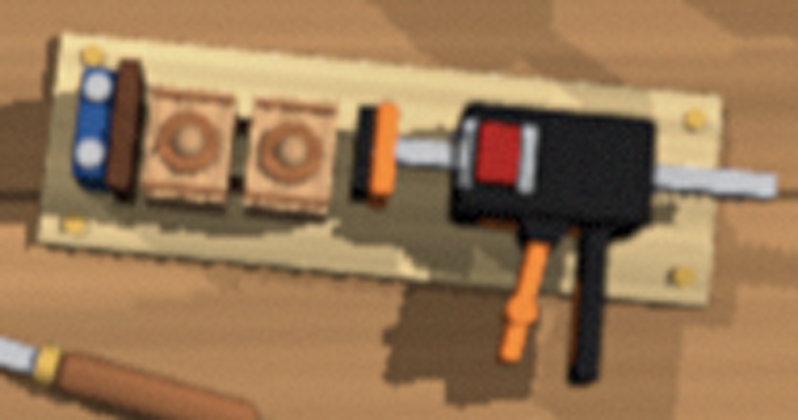

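```bash
cat > top.py <<'E'
from h import *
d=dict(np.load('pics/top1.png.npz'))
P=lambda u,v,z:world(d,210+u/4.2,160+v/4.2,z)
c=[P(*q,.012)[:2] for q in((722,95),(62,35),(40,242),(708,303))]
m=np.array([[-.1,-.06],[.275,-.06],[.275,.06],[-.1,.06]]);c=np.array(c)
tab=P(499,152,.097)[:2]; rol=P(522,308,.072)[:2]
A=np.vstack([m,[[.03,0],[.009,.078]]]);B=np.vstack([c,tab,rol])
w=np.array([1,1,1,1,2,2.])[:,None]
a0=(A*w).sum(0)/w.sum();b0=(B*w).sum(0)/w.sum()
H=((A-a0)*w).T@(B-b0);th=np.arctan2(H[0,1]-H[1,0],H[0,0]+H[1,1])
Rm=np.array([[np.cos(th),-np.sin(th)],[np.sin(th),np.cos(th)]]);t=b0-Rm@a0
print('yaw',np.degrees(th),'origin',t);print('resid mm',(A@Rm.T+t-B)*1e3)
for n,p in dict(tab=(.03,0),roller=(.009,.078),handle=(-.035,.079)).items():print(n,Rm@p+t)
E
python3 top.py; python3 -c "
from h import *
d=dict(np.load('pics/top1.png.npz'))
print(world(d,329,196),world(d,300,215), world(d,342,205))"
```

```text
yaw 84.59331848933361 origin [ 0.60139727 -0.07420925]
resid mm [[ 0.78517189 -0.4283244 ]
 [ 1.32651119  1.19576634]
 [-0.72673084  1.94253137]
 [-1.06773231 -0.79122098]
 [ 0.17355914 -0.29802677]
 [-0.3321691  -0.6613494 ]]
tab [ 0.60422401 -0.04434272]
roller [ 0.52459232 -0.05789978]
handle [ 0.51945089 -0.1016098 ]
[ 0.60494089 -0.04473893  0.09425506] [0.57449051 0.01563069 0.00917863] [ 0.58675132 -0.07441242  0.08221219]
```

```bash
python3 -m jog '[{"az":8.2,"gripper":6.6},{"az":8.2},{"az":8.1},{"x":1.65,"y":-3.91},{"x":1.65,"y":-3.91},{"x":1.65,"y":-3.91},{"x":1.65,"y":-3.91},{"x":1.65,"y":-3.91},{"x":1.65,"y":-3.91},{"x":1.65,"y":-3.91},{"x":1.65,"y":-3.91},{"x":1.65,"y":-3.91},{"x":1.65,"y":-3.91},{"x":1.65,"y":-3.91},{"x":1.65,"y":-3.91},{"x":1.65,"y":-3.91},{"x":1.65,"y":-3.91},{"x":1.65,"y":-3.91}]' 60
python3 - <<'E'
from h import *
d=snap('wrist','wrist1.png'); print(d['tcp'],d['rot'])
E
```

```text
[ 0.22109494 -0.63757766  0.2349771 ] [-1.79936401e+02 -2.85162284e-03  1.91247190e+01]validation failed for argument at $[0]...
```

View pics/wrist1.png

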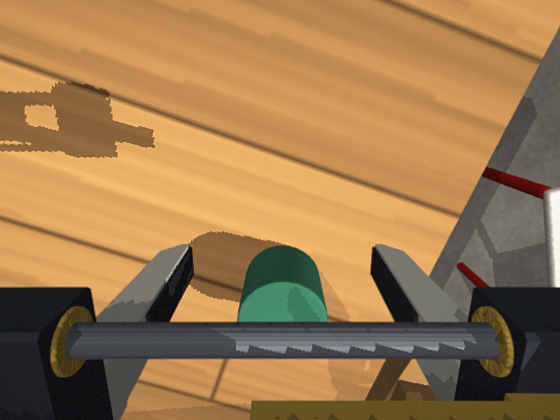

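The wrist picture shows only the empty bench below the start pose, with the fingers at (190,280) and (375,280). The call was refused, presumably because every row needs all its keys.

```bash
python3 -m jog '[{"x":0,"y":0,"z":0,"ax":0,"ay":0,"az":8.2,"gripper":6.6},{"x":0,"y":0,"z":0,"ax":0,"ay":0,"az":8.2,"gripper":6.6},{"x":0,"y":0,"z":0,"ax":0,"ay":0,"az":8.1,"gripper":6.6},{"x":1.65,"y":-3.91,"z":0,"ax":0,"ay":0,"az":0,"gripper":6.6},{"x":1.65,"y":-3.91,"z":0,"ax":0,"ay":0,"az":0,"gripper":6.6},{"x":1.65,"y":-3.91,"z":0,"ax":0,"ay":0,"az":0,"gripper":6.6},{"x":1.65,"y":-3.91,"z":0,"ax":0,"ay":0,"az":0,"gripper":6.6},{"x":1.65,"y":-3.91,"z":0,"ax":0,"ay":0,"az":0,"gripper":6.6},{"x":1.65,"y":-3.91,"z":0,"ax":0,"ay":0,"az":0,"gripper":6.6},{"x":1.65,"y":-3.91,"z":0,"ax":0,"ay":0,"az":0,"gripper":6.6},{"x":1.65,"y":-3.91,"z":0,"ax":0,"ay":0,"az":0,"gripper":6.6},{"x":1.65,"y":-3.91,"z":0,"ax":0,"ay":0,"az":0,"gripper":6.6},{"x":1.65,"y":-3.91,"z":0,"ax":0,"ay":0,"az":0,"gripper":6.6},{"x":1.65,"y":-3.91,"z":0,"ax":0,"ay":0,"az":0,"gripper":6.6},{"x":1.65,"y":-3.91,"z":0,"ax":0,"ay":0,"az":0,"gripper":6.6},{"x":1.65,"y":-3.91,"z":0,"ax":0,"ay":0,"az":0,"gripper":6.6},{"x":1.65,"y":-3.91,"z":0,"ax":0,"ay":0,"az":0,"gripper":6.6},{"x":1.65,"y":-3.91,"z":0,"ax":0,"ay":0,"az":0,"gripper":6.6}]' 60
```

```text
clock: 2.4
tcp_pos: [0.5229, -0.0756, 0.2356]
ee_rot: [180.0, 0.0, -5.4]
force: [0.1, -0.1, 0.3]
finger_gap: 0.0661
```

```bash
python3 - <<'E'
from h import *
d=snap('wrist','wrist2.png'); print(d['tcp'],d['rot'])
E
```

```text
[ 0.52291066 -0.07563723  0.23555871] [ 1.79998173e+02  1.95631123e-03 -5.36988962e+00]
```

View pics/wrist2.png

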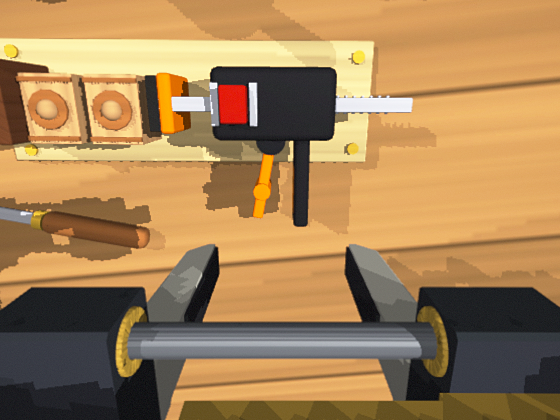

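The picture shows the roller at (262,191), the handle at (301,225), the tab at (233,104) and the end of the gouge handle at (150,237).

```bash
python3 - <<'E'
from h import *
d=dict(np.load('pics/wrist2.png.npz'))
th=np.radians(84.6);Rm=np.array([[np.cos(th),-np.sin(th)],[np.sin(th),np.cos(th)]]);t=np.array([.6014,-.0742])
for n,u,v,z in(('roller',262,191,.072),('hL',294,205,.072),('hR',308,205,.072),('tab',233,104,.097),('gouge',150,237,.012),('brd',374,41,.012),('brd2',372,161,.012),('jaw L',147,105,.077),('blank near',140,105,.067),('b far',22,108,.067),('gapL',82,105,.067),('gapR',89,105,.067)):
    p=world(d,u,v,z); print(n,p.round(4),'clamp',((p[:2]-t)@Rm*1e3).round(1), world(d,u,v).round(3)[2])
E
```

```text
roller [ 0.5241 -0.0583  0.072 ] clamp [ 8.6 78.5] 0.074
hL [ 0.5079 -0.0867  0.072 ] clamp [-21.2  92. ] 0.071
hR [ 0.5066 -0.0997  0.072 ] clamp [-34.3  91.9] -0.001
tab [ 0.6033 -0.0452  0.097 ] clamp [29.1  0.9] 0.098
gouge [0.4668 0.0806 0.012 ] clamp [141.5 148.5] -0.0
brd [ 0.6493 -0.1789  0.012 ] clamp [-99.7 -57.5] -0.0
brd2 [ 0.5312 -0.1749  0.012 ] clamp [-106.8   60.4] -0.001
jaw L [0.6092 0.0302 0.077 ] clamp [104.7   2.1] 0.047
blank near [0.61  0.04  0.067] clamp [114.5   2.2] 0.064
b far [0.6167 0.143  0.067 ] clamp [217.7   5.2] 0.06
gapL [0.6145 0.0904 0.067 ] clamp [165.1   2.4] 0.055
gapR [0.614  0.0843 0.067 ] clamp [159.    2.4] 0.067
```

Everything agrees with the given sizes within about 1 mm, so I'll descend and try a first stroke.

```bash
python3 -m jog '[{"x":0,"y":0,"z":4.65,"ax":0,"ay":0,"az":0,"gripper":6.6},{"x":0,"y":0,"z":4.65,"ax":0,"ay":0,"az":0,"gripper":6.6},{"x":0,"y":0,"z":4.65,"ax":0,"ay":0,"az":0,"gripper":6.6},{"x":0,"y":0,"z":4.65,"ax":0,"ay":0,"az":0,"gripper":6.6},{"x":0,"y":0,"z":0,"ax":0,"ay":0,"az":0,"gripper":6.6},{"x":0,"y":0,"z":0,"ax":0,"ay":0,"az":0,"gripper":6.6}]' 60 && python3 -m jog '[{"x":0,"y":0.4,"z":0,"ax":0,"ay":0,"az":0,"gripper":6.6},{"x":0,"y":0.4,"z":0,"ax":0,"ay":0,"az":0,"gripper":6.6},{"x":0,"y":0.2,"z":0,"ax":0,"ay":0,"az":0,"gripper":6.6},{"x":0,"y":0,"z":0,"ax":0,"ay":0,"az":0,"gripper":6.6}]' 60
```

```text
clock: 3.2
tcp_pos: [0.5232, -0.0772, 0.0515]
ee_rot: [180.0, -0.1, -5.4]
force: [0.3, -0.6, 1.1]
finger_gap: 0.0657
clock: 3.7
tcp_pos: [0.5219, -0.087, 0.0503]
ee_rot: [-180.0, -0.1, -5.4]
force: [0.7, 4.9, 2.5]
finger_gap: 0.0664
```

```bash
python3 -m jog '[{"x":0,"y":0.3,"z":0,"ax":0,"ay":0,"az":0,"gripper":6.6},{"x":0,"y":0.3,"z":0,"ax":0,"ay":0,"az":0,"gripper":6.6},{"x":0,"y":0.3,"z":0,"ax":0,"ay":0,"az":0,"gripper":6.6}]'; python3 -m jog '[{"x":0,"y":0.3,"z":0,"ax":0,"ay":0,"az":0,"gripper":6.6},{"x":0,"y":0.2,"z":0,"ax":0,"ay":0,"az":0,"gripper":6.6},{"x":0,"y":0,"z":0,"ax":0,"ay":0,"az":0,"gripper":6.6}]'
```

```text
clock: 4.08
tcp_pos: [0.5205, -0.0956, 0.0497]
ee_rot: [-179.9, 0.0, -5.4]
force: [-1.4, 8.3, 2.4]
finger_gap: 0.0662
clock: 4.45
tcp_pos: [0.5201, -0.0999, 0.0496]
ee_rot: [-179.9, 0.0, -5.4]
force: [-0.7, 13.1, 4.0]
finger_gap: 0.0664
```

```bash
python3 -m jog '[{"x":0,"y":-0.6,"z":0,"ax":0,"ay":0,"az":0,"gripper":6.6},{"x":0,"y":-0.6,"z":0,"ax":0,"ay":0,"az":0,"gripper":6.6},{"x":0,"y":-0.6,"z":0,"ax":0,"ay":0,"az":0,"gripper":6.6},{"x":0,"y":-0.3,"z":0,"ax":0,"ay":0,"az":0,"gripper":6.6},{"x":0,"y":0,"z":0,"ax":0,"ay":0,"az":0,"gripper":6.6}]'; python3 -m jog '[{"x":0,"y":0.4,"z":0,"ax":0,"ay":0,"az":0,"gripper":6.6},{"x":0,"y":0.4,"z":0,"ax":0,"ay":0,"az":0,"gripper":6.6},{"x":0,"y":0.4,"z":0,"ax":0,"ay":0,"az":0,"gripper":6.6},{"x":0,"y":0.3,"z":0,"ax":0,"ay":0,"az":0,"gripper":6.6},{"x":0,"y":0.2,"z":0,"ax":0,"ay":0,"az":0,"gripper":6.6},{"x":0,"y":0.2,"z":0,"ax":0,"ay":0,"az":0,"gripper":6.6},{"x":0,"y":0,"z":0,"ax":0,"ay":0,"az":0,"gripper":6.6}]'
cat > look.py <<'E'
import sys
from h import *
# jaw & blank from wrist cam: orange/pad edges by range along clamp axis
n=sys.argv[1]; d=snap(n,sys.argv[2]); print(d['tcp'])
E
python3 look.py top top2.png
python3 - <<'E'
import cv2
f=cv2.imread('pics/top2.png')[160:260,210:400]
cv2.imwrite('pics/crop2.png',cv2.resize(f,None,fx=4.2,fy=4.2,interpolation=cv2.INTER_CUBIC))
E
```

```text
clock: 5.08
tcp_pos: [0.5221, -0.08, 0.0496]
ee_rot: [180.0, 0.0, -5.4]
force: [-0.8, -0.3, -0.2]
finger_gap: 0.0659
clock: 5.95
tcp_pos: [0.5199, -0.0987, 0.0493]
ee_rot: [-179.9, 0.1, -5.4]
force: [-3.4, 7.2, 0.9]
finger_gap: 0.0663
[ 0.51987046 -0.09867824  0.04933101]
```

View pics/crop2.png

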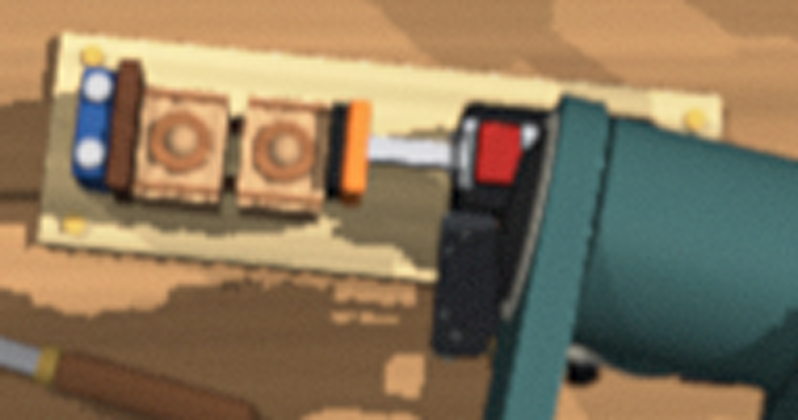

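The crop shows the jaw advanced about 16 mm. The pad at x≈335 is against the blank, the far half is nearly at the stop, and the joint gap is about 6 mm at (234,150). From here I'll use shorter steps.

```bash
python3 -m jog '[{"x":0,"y":-0.6,"z":0,"ax":0,"ay":0,"az":0,"gripper":6.6},{"x":0,"y":-0.6,"z":0,"ax":0,"ay":0,"az":0,"gripper":6.6},{"x":0,"y":-0.6,"z":0,"ax":0,"ay":0,"az":0,"gripper":6.6},{"x":0,"y":-0.1,"z":0,"ax":0,"ay":0,"az":0,"gripper":6.6},{"x":0,"y":0,"z":0,"ax":0,"ay":0,"az":0,"gripper":6.6}]'; python3 -m jog '[{"x":0,"y":0.4,"z":0,"ax":0,"ay":0,"az":0,"gripper":6.6},{"x":0,"y":0.4,"z":0,"ax":0,"ay":0,"az":0,"gripper":6.6},{"x":0,"y":0.2,"z":0,"ax":0,"ay":0,"az":0,"gripper":6.6},{"x":0,"y":0,"z":0,"ax":0,"ay":0,"az":0,"gripper":6.6}]'; python3 -m jog '[{"x":0,"y":0.2,"z":0,"ax":0,"ay":0,"az":0,"gripper":6.6},{"x":0,"y":0.2,"z":0,"ax":0,"ay":0,"az":0,"gripper":6.6},{"x":0,"y":0,"z":0,"ax":0,"ay":0,"az":0,"gripper":6.6}]'
```

```text
clock: 6.62
tcp_pos: [0.5222, -0.0801, 0.0497]
ee_rot: [180.0, -0.0, -5.4]
force: [0.3, 0.9, -0.3]
finger_gap: 0.0661
clock: 7.12
tcp_pos: [0.5208, -0.0898, 0.0494]
ee_rot: [-179.9, 0.1, -5.4]
force: [-2.9, 7.4, 1.2]
finger_gap: 0.0661
clock: 7.5
tcp_pos: [0.5203, -0.0933, 0.0493]
ee_rot: [-179.9, 0.1, -5.4]
force: [-4.4, 11.1, 2.1]
finger_gap: 0.0664
```

```bash
python3 -m jog '[{"x":0,"y":0.2,"z":0,"ax":0,"ay":0,"az":0,"gripper":6.6},{"x":0,"y":0,"z":0,"ax":0,"ay":0,"az":0,"gripper":6.6}]'; python3 -m jog '[{"x":0,"y":0.2,"z":0,"ax":0,"ay":0,"az":0,"gripper":6.6},{"x":0,"y":0,"z":0,"ax":0,"ay":0,"az":0,"gripper":6.6}]'
```

```text
clock: 7.75
tcp_pos: [0.52, -0.0952, 0.0493]
ee_rot: [-179.9, 0.1, -5.4]
force: [-4.3, 12.3, 2.8]
finger_gap: 0.0664
clock: 8.0
tcp_pos: [0.5199, -0.0972, 0.0493]
ee_rot: [-179.9, 0.1, -5.4]
force: [-4.3, 10.8, 3.3]
finger_gap: 0.0658
```

```bash
python3 -m jog '[{"x":0,"y":0.1,"z":0,"ax":0,"ay":0,"az":0,"gripper":6.6},{"x":0,"y":0,"z":0,"ax":0,"ay":0,"az":0,"gripper":6.6}]'; python3 -m jog '[{"x":0,"y":-0.6,"z":0,"ax":0,"ay":0,"az":0,"gripper":6.6},{"x":0,"y":-0.6,"z":0,"ax":0,"ay":0,"az":0,"gripper":6.6},{"x":0,"y":-0.6,"z":0,"ax":0,"ay":0,"az":0,"gripper":6.6},{"x":0,"y":-0.1,"z":0,"ax":0,"ay":0,"az":0,"gripper":6.6},{"x":0,"y":0,"z":0,"ax":0,"ay":0,"az":0,"gripper":6.6}]'; python3 -m jog '[{"x":0,"y":0.3,"z":0,"ax":0,"ay":0,"az":0,"gripper":6.6},{"x":0,"y":0.3,"z":0,"ax":0,"ay":0,"az":0,"gripper":6.6},{"x":0,"y":0.1,"z":0,"ax":0,"ay":0,"az":0,"gripper":6.6},{"x":0,"y":0,"z":0,"ax":0,"ay":0,"az":0,"gripper":6.6}]'
```

```text
clock: 8.25
tcp_pos: [0.5198, -0.0981, 0.0493]
ee_rot: [-179.9, 0.1, -5.4]
force: [-4.9, 12.6, 2.7]
finger_gap: 0.0664
clock: 8.88
tcp_pos: [0.5222, -0.0801, 0.0497]
ee_rot: [180.0, 0.0, -5.4]
force: [-0.4, -0.0, 0.4]
finger_gap: 0.066
clock: 9.38
tcp_pos: [0.5211, -0.0863, 0.0495]
ee_rot: [-179.9, 0.1, -5.4]
force: [-5.0, 11.1, 3.1]
finger_gap: 0.0661
```

```bash
python3 look.py top top3.png
python3 - <<'E'
import cv2
f=cv2.imread('pics/top3.png')[170:220,210:330]
cv2.imwrite('pics/crop3.png',cv2.resize(f,None,fx=6,fy=6,interpolation=cv2.INTER_CUBIC))
E
```

```text
[ 0.52106262 -0.08627101  0.04946225]
```

View pics/crop3.png

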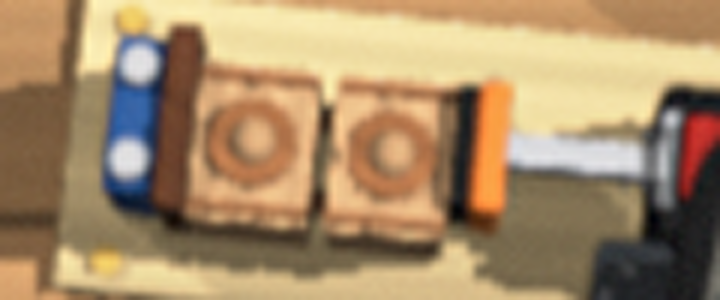

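The crop shows the blank against the stop, the pad against the blank, and the joint still about 4 mm open at (323,150). I'll carry on squeezing.

```bash
for i in 1 2; do :; done; python3 -m jog '[{"x":0,"y":0.2,"z":0,"ax":0,"ay":0,"az":0,"gripper":6.6},{"x":0,"y":0,"z":0,"ax":0,"ay":0,"az":0,"gripper":6.6}]'|grep force; python3 -m jog '[{"x":0,"y":0.2,"z":0,"ax":0,"ay":0,"az":0,"gripper":6.6},{"x":0,"y":0,"z":0,"ax":0,"ay":0,"az":0,"gripper":6.6}]'|grep force
```

```text
force: [-4.4, 11.5, 2.7]
force: [-4.6, 12.1, 1.6]
```

```bash
python3 -m jog '[{"x":0,"y":0.1,"z":0,"ax":0,"ay":0,"az":0,"gripper":6.6},{"x":0,"y":0,"z":0,"ax":0,"ay":0,"az":0,"gripper":6.6}]'|grep -E "force|tcp"; python3 -m jog '[{"x":0,"y":0.1,"z":0,"ax":0,"ay":0,"az":0,"gripper":6.6},{"x":0,"y":0,"z":0,"ax":0,"ay":0,"az":0,"gripper":6.6}]'|grep -E "force|tcp"
```

```text
tcp_pos: [0.5205, -0.0912, 0.0493]
force: [-4.9, 11.1, 1.7]
tcp_pos: [0.5203, -0.0921, 0.0493]
force: [-3.9, 11.6, 3.0]
```

```bash
python3 -m jog '[{"x":0,"y":0.15,"z":0,"ax":0,"ay":0,"az":0,"gripper":6.6},{"x":0,"y":0,"z":0,"ax":0,"ay":0,"az":0,"gripper":6.6}]'|grep -E "force|tcp"; python3 -m jog '[{"x":0,"y":0.15,"z":0,"ax":0,"ay":0,"az":0,"gripper":6.6},{"x":0,"y":0,"z":0,"ax":0,"ay":0,"az":0,"gripper":6.6}]'|grep -E "force|tcp"
```

```text
tcp_pos: [0.5202, -0.0936, 0.0493]
force: [-5.0, 12.1, 2.5]
tcp_pos: [0.52, -0.0951, 0.0493]
force: [-4.9, 12.1, 3.1]
```

```bash
python3 -m jog '[{"x":0,"y":0.15,"z":0,"ax":0,"ay":0,"az":0,"gripper":6.6},{"x":0,"y":0,"z":0,"ax":0,"ay":0,"az":0,"gripper":6.6}]'|grep -E "force|tcp"; python3 -m jog '[{"x":0,"y":0.1,"z":0,"ax":0,"ay":0,"az":0,"gripper":6.6},{"x":0,"y":0,"z":0,"ax":0,"ay":0,"az":0,"gripper":6.6}]'|grep -E "force|tcp"
```

```text
tcp_pos: [0.5199, -0.0966, 0.0492]
force: [-4.2, 11.1, 2.0]
tcp_pos: [0.5197, -0.0975, 0.0492]
force: [-4.8, 12.3, 2.0]
```

```bash
python3 -m jog '[{"x":0,"y":-0.6,"z":0,"ax":0,"ay":0,"az":0,"gripper":6.6},{"x":0,"y":-0.6,"z":0,"ax":0,"ay":0,"az":0,"gripper":6.6},{"x":0,"y":-0.6,"z":0,"ax":0,"ay":0,"az":0,"gripper":6.6},{"x":0,"y":0,"z":0,"ax":0,"ay":0,"az":0,"gripper":6.6},{"x":0,"y":0,"z":0,"ax":0,"ay":0,"az":0,"gripper":6.6}]'; python3 look.py top top4.png
python3 - <<'E'
import cv2
f=cv2.imread('pics/top4.png')[170:220,210:330]
cv2.imwrite('pics/crop4.png',cv2.resize(f,None,fx=6,fy=6,interpolation=cv2.INTER_CUBIC))
E
```

```text
clock: 12.05
tcp_pos: [0.5221, -0.0807, 0.0497]
ee_rot: [180.0, 0.0, -5.4]
force: [-0.6, -0.2, 0.2]
finger_gap: 0.0663
[ 0.52214462 -0.08067683  0.04967566]
```

View pics/crop4.png

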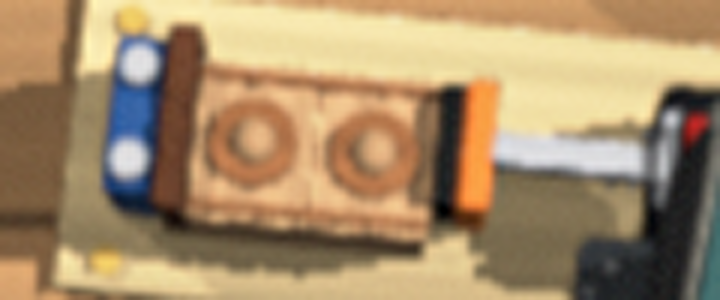

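The crop shows the joint visually closed (seam at 315,150) and the pad against the blank. This should be the firming stroke.

```bash
python3 -m jog '[{"x":0,"y":0.3,"z":0,"ax":0,"ay":0,"az":0,"gripper":6.6},{"x":0,"y":0.2,"z":0,"ax":0,"ay":0,"az":0,"gripper":6.6},{"x":0,"y":0,"z":0,"ax":0,"ay":0,"az":0,"gripper":6.6}]'|grep -E "force|tcp"; python3 -m jog '[{"x":0,"y":0.1,"z":0,"ax":0,"ay":0,"az":0,"gripper":6.6},{"x":0,"y":0,"z":0,"ax":0,"ay":0,"az":0,"gripper":6.6}]'|grep -E "force|tcp"
```

```text
tcp_pos: [0.5215, -0.0856, 0.0495]
force: [-1.9, 3.8, -0.8]
tcp_pos: [0.5215, -0.0864, 0.0495]
force: [-3.0, 4.6, -0.6]
```

```bash
python3 -m jog '[{"x":0,"y":0.1,"z":0,"ax":0,"ay":0,"az":0,"gripper":6.6},{"x":0,"y":0,"z":0,"ax":0,"ay":0,"az":0,"gripper":6.6}]'|grep -E "force|tcp"
```

```text
tcp_pos: [0.5213, -0.0872, 0.0495]
force: [-2.6, 6.5, 0.2]
```

```bash
python3 -m jog '[{"x":0,"y":0.1,"z":0,"ax":0,"ay":0,"az":0,"gripper":6.6},{"x":0,"y":0,"z":0,"ax":0,"ay":0,"az":0,"gripper":6.6}]'|grep -E "force|tcp"; python3 -m jog '[{"x":0,"y":0.1,"z":0,"ax":0,"ay":0,"az":0,"gripper":6.6},{"x":0,"y":0,"z":0,"ax":0,"ay":0,"az":0,"gripper":6.6}]'|grep -E "force|tcp"
```

```text
tcp_pos: [0.5212, -0.0881, 0.0495]
force: [-2.8, 7.0, 0.6]
tcp_pos: [0.521, -0.0889, 0.0494]
force: [-3.6, 8.5, 0.7]
```

```bash
python3 -m jog '[{"x":0,"y":0.1,"z":0,"ax":0,"ay":0,"az":0,"gripper":6.6},{"x":0,"y":0,"z":0,"ax":0,"ay":0,"az":0,"gripper":6.6}]'|grep -E "force|tcp"; python3 -m jog '[{"x":0,"y":0.1,"z":0,"ax":0,"ay":0,"az":0,"gripper":6.6},{"x":0,"y":0,"z":0,"ax":0,"ay":0,"az":0,"gripper":6.6}]'|grep -E "force|tcp"
```

```text
tcp_pos: [0.5209, -0.0898, 0.0495]
force: [-5.1, 9.3, 1.2]
tcp_pos: [0.5208, -0.0907, 0.0494]
force: [-3.9, 10.6, 1.4]
```

```bash
python3 -m jog '[{"x":0,"y":0.1,"z":0,"ax":0,"ay":0,"az":0,"gripper":6.6},{"x":0,"y":0,"z":0,"ax":0,"ay":0,"az":0,"gripper":6.6}]'|grep -E "force|tcp"; python3 -m jog '[{"x":0,"y":0.1,"z":0,"ax":0,"ay":0,"az":0,"gripper":6.6},{"x":0,"y":0,"z":0,"ax":0,"ay":0,"az":0,"gripper":6.6}]'|grep -E "force|tcp"
```

```text
tcp_pos: [0.5206, -0.0915, 0.0494]
force: [-5.0, 11.3, 2.0]
tcp_pos: [0.5205, -0.0925, 0.0494]
force: [-4.4, 12.8, 1.8]
```

```bash
python3 -m jog '[{"x":0,"y":0.1,"z":0,"ax":0,"ay":0,"az":0,"gripper":6.6},{"x":0,"y":0,"z":0,"ax":0,"ay":0,"az":0,"gripper":6.6}]'|grep -E "force|tcp"
```

```text
tcp_pos: [0.5204, -0.0933, 0.0494]
force: [-5.7, 13.6, 2.6]
```

```bash
python3 -m jog '[{"x":0,"y":0.1,"z":0,"ax":0,"ay":0,"az":0,"gripper":6.6},{"x":0,"y":0,"z":0,"ax":0,"ay":0,"az":0,"gripper":6.6}]'|grep -E "force|tcp"; python3 -c "
from h import *
print(arm.get_obs()['force'])"
```

```text
tcp_pos: [0.5203, -0.0942, 0.0494]
force: [-6.2, 14.0, 1.7]
[-6.21994881 14.04310009  1.68744061]
```

```bash
python3 -m jog '[{"x":0,"y":0.07,"z":0,"ax":0,"ay":0,"az":0,"gripper":6.6},{"x":0,"y":0,"z":0,"ax":0,"ay":0,"az":0,"gripper":6.6}]'|grep -E "force|tcp"; python3 -m jog '[{"x":0,"y":0,"z":0,"ax":0,"ay":0,"az":0,"gripper":6.6}]'|grep force
```

```text
tcp_pos: [0.5202, -0.0948, 0.0494]
force: [-6.7, 15.2, 2.4]
force: [-6.6, 14.9, 2.4]
```

Firm at about 14.5–15 N. I'll let go of the trigger for 2 s.

```bash
python3 -m jog '[{"x":0,"y":-0.4,"z":0,"ax":0,"ay":0,"az":0,"gripper":6.6},{"x":0,"y":-0.4,"z":0,"ax":0,"ay":0,"az":0,"gripper":6.6},{"x":0,"y":-0.4,"z":0,"ax":0,"ay":0,"az":0,"gripper":6.6},{"x":0,"y":-0.4,"z":0,"ax":0,"ay":0,"az":0,"gripper":6.6},{"x":0,"y":0,"z":0,"ax":0,"ay":0,"az":0,"gripper":6.6},{"x":0,"y":0,"z":0,"ax":0,"ay":0,"az":0,"gripper":6.6},{"x":0,"y":0,"z":0,"ax":0,"ay":0,"az":0,"gripper":6.6},{"x":0,"y":0,"z":0,"ax":0,"ay":0,"az":0,"gripper":6.6},{"x":0,"y":0,"z":0,"ax":0,"ay":0,"az":0,"gripper":6.6},{"x":0,"y":0,"z":0,"ax":0,"ay":0,"az":0,"gripper":6.6},{"x":0,"y":0,"z":0,"ax":0,"ay":0,"az":0,"gripper":6.6},{"x":0,"y":0,"z":0,"ax":0,"ay":0,"az":0,"gripper":6.6},{"x":0,"y":0,"z":0,"ax":0,"ay":0,"az":0,"gripper":6.6},{"x":0,"y":0,"z":0,"ax":0,"ay":0,"az":0,"gripper":6.6},{"x":0,"y":0,"z":0,"ax":0,"ay":0,"az":0,"gripper":6.6}]'
python3 -m jog '[{"x":0,"y":0,"z":-4,"ax":0,"ay":0,"az":0,"gripper":6.6},{"x":0,"y":0,"z":-4,"ax":0,"ay":0,"az":0,"gripper":6.6},{"x":0,"y":0,"z":-4,"ax":0,"ay":0,"az":0,"gripper":6.6},{"x":0,"y":0,"z":-4,"ax":0,"ay":0,"az":0,"gripper":6.6},{"x":0,"y":0,"z":0,"ax":0,"ay":0,"az":0,"gripper":0.5},{"x":0,"y":0,"z":0,"ax":0,"ay":0,"az":0,"gripper":0}]' 20
python3 look.py wrist wrist3.png
```

```text
clock: 17.23
tcp_pos: [0.5222, -0.0802, 0.0496]
ee_rot: [180.0, 0.0, -5.4]
force: [-1.1, -0.5, 0.5]
finger_gap: 0.066
clock: 17.98
tcp_pos: [0.522, -0.0801, 0.2089]
ee_rot: [-180.0, 0.0, -5.4]
force: [-0.7, 0.1, -0.9]
finger_gap: 0.0508
[ 0.52201898 -0.08014643  0.20890961]
```

View pics/wrist3.png

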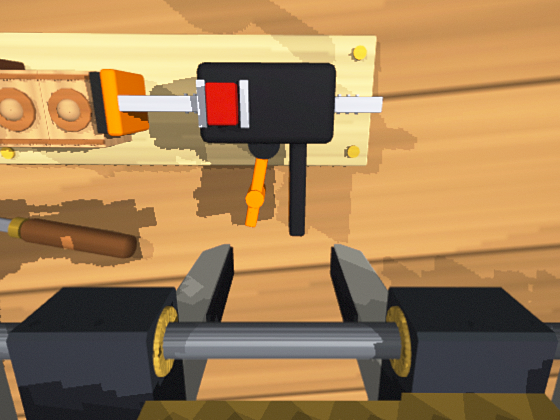

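The picture shows the seam closed at (41,105), the pad at (97,105) against the blank, and the trigger back at rest at (255,200). Next is the release tab.

```bash
python3 -m jog '[{"x":2.6,"y":-1.43,"z":0,"ax":0,"ay":0,"az":0,"gripper":0},{"x":2.6,"y":-1.43,"z":0,"ax":0,"ay":0,"az":0,"gripper":0},{"x":2.6,"y":-1.43,"z":0,"ax":0,"ay":0,"az":0,"gripper":0},{"x":0,"y":0,"z":0,"ax":0,"ay":0,"az":0,"gripper":0},{"x":0,"y":0,"z":2.7,"ax":0,"ay":0,"az":0,"gripper":0},{"x":0,"y":0,"z":2.7,"ax":0,"ay":0,"az":0,"gripper":0},{"x":0,"y":0,"z":2.7,"ax":0,"ay":0,"az":0,"gripper":0},{"x":0,"y":0,"z":0,"ax":0,"ay":0,"az":0,"gripper":0},{"x":0,"y":0,"z":0,"ax":0,"ay":0,"az":0,"gripper":0}]' 20
```

```text
clock: 19.15
tcp_pos: [0.6038, -0.045, 0.1295]
ee_rot: [180.0, -0.0, -5.4]
force: [-0.4, -0.8, 0.2]
finger_gap: 0.0006
```

```bash
python3 -m jog '[{"x":0,"y":0,"z":0.7,"ax":0,"ay":0,"az":0,"gripper":0},{"x":0,"y":0,"z":0.6,"ax":0,"ay":0,"az":0,"gripper":0},{"x":0,"y":0,"z":0.2,"ax":0,"ay":0,"az":0,"gripper":0},{"x":0,"y":0,"z":0.2,"ax":0,"ay":0,"az":0,"gripper":0},{"x":0,"y":0,"z":0.1,"ax":0,"ay":0,"az":0,"gripper":0},{"x":0,"y":0,"z":0.1,"ax":0,"ay":0,"az":0,"gripper":0},{"x":0,"y":0,"z":0,"ax":0,"ay":0,"az":0,"gripper":0}]'|grep -E "force|tcp"; python3 -m jog '[{"x":0,"y":0,"z":0.1,"ax":0,"ay":0,"az":0,"gripper":0},{"x":0,"y":0,"z":0.1,"ax":0,"ay":0,"az":0,"gripper":0},{"x":0,"y":0,"z":0,"ax":0,"ay":0,"az":0,"gripper":0}]'|grep -E "force|tcp"
```

```text
tcp_pos: [0.6039, -0.0448, 0.1098]
force: [-1.4, 1.0, 4.3]
tcp_pos: [0.6041, -0.0448, 0.1078]
force: [-0.8, -0.1, 7.5]
```

```bash
python3 -m jog '[{"x":0,"y":0,"z":0.05,"ax":0,"ay":0,"az":0,"gripper":0},{"x":0,"y":0,"z":0,"ax":0,"ay":0,"az":0,"gripper":0},{"x":0,"y":0,"z":0,"ax":0,"ay":0,"az":0,"gripper":0},{"x":0,"y":0,"z":0,"ax":0,"ay":0,"az":0,"gripper":0},{"x":0,"y":0,"z":0,"ax":0,"ay":0,"az":0,"gripper":0},{"x":0,"y":0,"z":0,"ax":0,"ay":0,"az":0,"gripper":0},{"x":0,"y":0,"z":0,"ax":0,"ay":0,"az":0,"gripper":0},{"x":0,"y":0,"z":0,"ax":0,"ay":0,"az":0,"gripper":0},{"x":0,"y":0,"z":0,"ax":0,"ay":0,"az":0,"gripper":0},{"x":0,"y":0,"z":0,"ax":0,"ay":0,"az":0,"gripper":0},{"x":0,"y":0,"z":0,"ax":0,"ay":0,"az":0,"gripper":0},{"x":0,"y":0,"z":0,"ax":0,"ay":0,"az":0,"gripper":0}]'; python3 look.py side side2.png; python3 - <<'E'
import cv2
f=cv2.imread('pics/side2.png')[150:270,180:370]
cv2.imwrite('pics/crop5.png',cv2.resize(f,None,fx=4,fy=4,interpolation=cv2.INTER_CUBIC))
E
```

```text
clock: 21.9
tcp_pos: [0.6041, -0.0448, 0.1074]
ee_rot: [-180.0, -0.0, -5.4]
force: [-0.6, 2.3, 7.5]
finger_gap: 0.0003
[ 0.60412772 -0.04477266  0.10739314]
```

View pics/crop5.png

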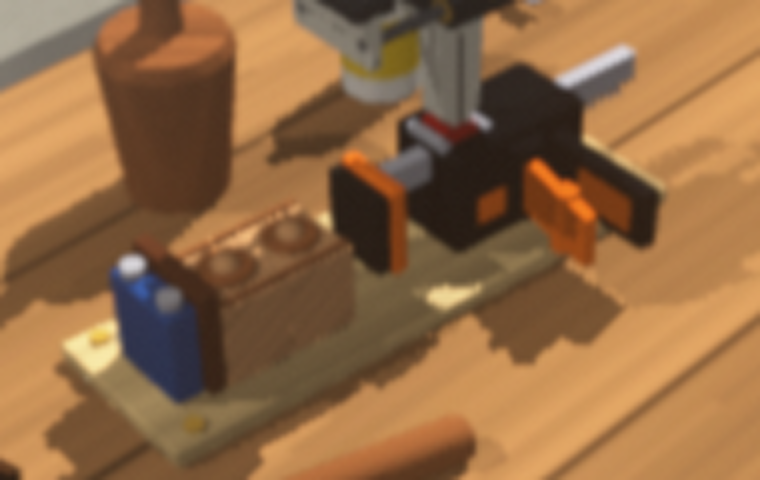

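The crop shows the jaw back near the housing at (370,210), the blank joined and standing against the stop (270,290), and the fingers on the tab (450,115). I'll lift off and check the jaw against its start.

```bash
python3 -m jog '[{"x":0,"y":0,"z":-1,"ax":0,"ay":0,"az":0,"gripper":0},{"x":0,"y":0,"z":-3,"ax":0,"ay":0,"az":0,"gripper":0},{"x":-3,"y":1.5,"z":-4,"ax":0,"ay":0,"az":0,"gripper":0},{"x":-3,"y":1.5,"z":-3,"ax":0,"ay":0,"az":0,"gripper":0},{"x":-2,"y":1.5,"z":-1.8,"ax":0,"ay":0,"az":0,"gripper":0},{"x":0,"y":0,"z":0,"ax":0,"ay":0,"az":0,"gripper":0},{"x":0,"y":0,"z":0,"ax":0,"ay":0,"az":0,"gripper":0},{"x":0,"y":0,"z":0,"ax":0,"ay":0,"az":0,"gripper":0}]'; python3 look.py wrist wrist4.png
```

```text
clock: 22.95
tcp_pos: [0.5203, -0.0817, 0.2341]
ee_rot: [-180.0, 0.1, -5.3]
force: [0.1, -0.2, -0.8]
finger_gap: 0.0006
[ 0.52025258 -0.08173021  0.2340655 ]
```

View pics/wrist4.png

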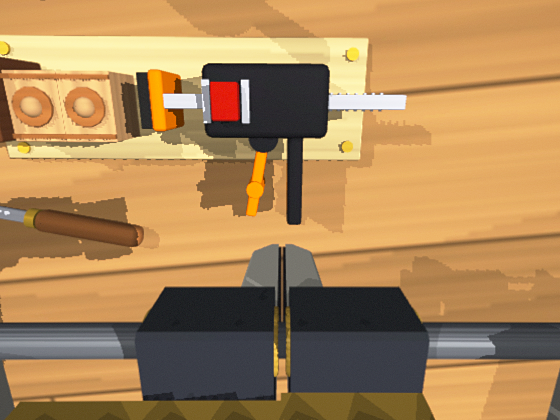

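The picture shows the jaw pad's left edge at (138,100) and the housing's at (203,100). That is the same spacing as at the start within about 1–2 px (under 2 mm). The tab is up, the trigger is at rest and the joint is closed.

```bash
python3 -c "
from bench import arm
print(arm.job_done())"
```

```text
the job is handed in; nothing more can be done
None
```

The two halves are pressed together, the clamp is released, and the job is handed in at about 23 s of the 67 s allowed.

- **Squeezing:** I worked the trigger with five strokes. The last one ended at about 15 N on the roller, inside the 14–16 N range for a firm clamp; nothing I read went above about 15 N.
- **Letting go:** I let go of the trigger for about 2 s before starting on the tab. The picture taken then showed the joint closed, the pad still against the blank and the trigger back at rest.
- **Release:** I pressed the tab about 6–7 mm (7.5 N) and held it for over 1 s, then lifted off.

**Last checks:** The final wrist picture shows the jaw back at its start to within about 2 mm. The joint is closed, the blank is standing against the stop, and the tab and trigger are at rest. The gripper is clear, and I did not touch the gouge, mallet or glue bottle.

**Not confirmed or off-spec:**
- I could not measure how much force the clamp kept on the wood while holding by itself. I judged it only from the squeeze force and the picture.
- While the joint was closing I read about 11–12 N, slightly above the 9–11 N given, along with some sideways friction.
- The first move call was refused because its rows left out some of the values. It moved nothing.

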